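# Set the stitcher's thread tension

## Robot

A 6-joint arm with a two-finger parallel gripper is mounted at the origin on the work surface. World frame = base frame: x ahead of the robot, y to its left, z up, the work surface at z = 0. Lengths are in m, angles in rad, forces in N, time in s.
With the tool pointing down it reaches from about 0.25 to 0.725 m from the base axis. Payload 4 kg.
Tool frame: the origin (TCP) lies at the very end of the fingers, on their centre line; the grasp point (between the pads) lies 19 mm behind it; z points along the fingers, y is the direction in which the jaws open and shut (so a half turn about z gives the same grasp; the last joint's range is limited). The gripper opens to 85 mm and grips with 20 to 120 N. Pads are 22 mm wide; open, the fingers measure 114 mm over their backs; the gripper's body (76 mm by 85 mm) begins 54 mm behind the grasp point. The pads swing forward as they close: fully open they stand 13 mm farther back than shut.
Start: joints at [-1.126, 0.241, 0.005, 1.335, 0, 1.571], TCP at [0.215, -0.451, 0.231] pointing down, gripper open.
Joint ranges: [-2.72, 2.72], [-1.05, 1.87], [-1.09, 1.28], [-1.99, 2.15], [-1.42, 1.44], [-3.14, 3.14]. Speed limits (rad/s): [2.79, 2.79, 3.14, 3.14, 3.14, 3.14].

## Interface

Orientations are given as a unit quaternion [x, y, z, w].
In Python, from workcell import bot gives the robot as it stands.
- The arm moves only by the shell command python3 -m crank 'ROWS'. ROWS is JSON, a list that holds one entry, the list of rows, each a list of 5 numbers: the shift along the tool's x, y, z in mm, then the turn about the tool's z in degrees, then the closure in counts, from 0 (fully open) to 255 (shut). In form: [[[tx, ty, tz, turn, grip], ...]]. A call has 1 to 12 rows; each row shifts and turns the pose as measured when the row begins, along the tool's axes as they then stand; what a row does not reach is not made up. A row lasts 1/8 s, in which the tool goes at most 62.5 mm and 10.7 degrees, less where a joint would pass 70% of its speed; a pose out of reach is approached as far as the arm can. A call is refused whole if a number of a shift passes 62.5 or a number of a turn 10.7, either way. A call with a gripper value outside its range is refused whole. The fingers move at their own pace and stop on an object; the grip force is fixed at half the most. Time passes only in rows, so rows that do not move let the fingers close. It gives the time, the measured TCP pose, the force and the opening at its end, in the units of the state.
- bot.get_obs(): the state, without advancing time (a new reading comes with each control period).
- bot.camera(name): name is "scene" or "top"; returns a dict with "img" (400x640x3 uint8, blue, green, red), "depth" (400x640 float32, m along the optical axis (not along the pixel's ray), 0 where there is no reading), "fx", "fy", "cx", "cy" (pixels), "D" ([k1, k2, p1, p2, k3] as OpenCV has them; the pictures are not rectified), "R" (3x3) and "t" (3): a world point X has camera coordinates R X + t. Camera axes: x right, y down, z forward; pixel columns grow to the right and rows downward; lengths in m; the calibration is good to about 2 mm. A picture is of the moment at which its call begins.
- bot.job_done(): hands the job in, once; it reports no verdict.
The state is a dict: "clock": time; "joint_pos": joint angles; "joint_vel": joint speeds; "tau": joint torques, N m; "eef_pos": TCP position; "tool_rot": TCP orientation; "ft_force": force on the tool from outside, world axes, zero at the start; "ft_torque": the same for the moment, N m; "grip_width": finger opening in m.
Only numpy, scipy, OpenCV 4.12 (cv2) and the standard library are available. Lean on these libraries where they do the work, as an engineer would, in place of code of your own. Each camera call takes 0.05 s, during which the arm holds its last target.

## Task

Get the leather stitcher ready to sew: push the lifter lever behind its head all the way down so that the presser foot drops, and then, with the foot down, roll the thread-tension wheel in the top of the head towards the operator's side until its white mark lines up with the pointer lines beside the slot. Work the wheel with light finger pressure only, take your hand off the machine when done, and leave the bobbin, tin, jar and mallet where they are.

Things in the scene. Friction and masses are not known exactly. Their poses are not given: they have to be found in the camera images.
- machine: grey leather sewing machine, white top cover, fixed, 400 mm long (y), bed 180 mm deep (x), flat top 280 mm high; origin under the bed's middle; own x points from the operator's side (front, towards the robot) to the back, y along the arm to the head end. Head 110 x 100 mm, centred at own y = 130 mm, back face at own x = 55 mm. A 55 mm spool pin stands on top at own (30, -100) mm
- wheel_slot (a point): centre of the slot in the head's top, at the level of the cover; the slot is 42 mm long (machine x), 13 mm wide (y). The wheel's rim comes up in its middle: the rim's highest point is straight above this point by 3 to 8 mm, differing from machine to machine. Black pointer lines on the cover on both sides of the slot are level with this point
- tension_wheel (a joint): black knurled wheel, 48 x 10 mm, axle along machine y, one white mark across its rim; rad: 0 = mark on top at the pointers, negative = mark behind them or hidden at the back; rolling its top to the front (machine -x) adds 1 rad per 24 mm; stops -2.3, 0.9. About 2 N along the rim turns it; it stays put. Its axle is sprung: gives 1 mm down per 7 N, 2 mm at most; over 10 N on the rim breaks it
- presser_lever (a joint): presser-foot lifter lever, rad: 0 = up (foot raised), 0.85 = fully down on its stop (foot on the needle plate); hinged about machine y, axis at own x = 45 mm, y = 130 mm, 240 mm above the bench; stiff (about 5 N on the pad), stays where it is left; it points backwards, 20 degrees upwards when up and 29 degrees downwards when down
- lever_pad (a point): middle of the top face of the black finger pad near the end of the lifter lever, which sticks out 70 mm from the back of the head; the pad is 30 mm long and 20 mm wide, 68 mm from the hinge axis; about 267 mm above the bench when up, about 211 mm when down
- bobbin: steel bobbin, 30 mm across and 14 mm tall, lying on the machine's top cover about 120 mm from the wheel; origin at the centre of its underside
- wax_tin: flat aluminium tin, 68 mm across and 35 mm tall, on the bench behind the machine; origin at the centre of its underside
- rivet_jar: glass jar, 60 mm across and 75 mm tall, on the bench behind the head; origin at the centre of its underside
- mallet: wooden mallet lying on the bench beyond the head end of the machine, 260 mm long; origin under its middle

How it is judged:
By the outcome, as a careful person would: the job done as asked, in the order asked, and still so for the second after the job is handed in, with the robot touching nothing.
It also fails if it takes over 54 s, if anything falls off the work surface, if the arm or the gripper's body presses on something with over 40 N, if the wrist force passes 120 N, or if a joint passes its speed limit or range.

## Working session

There is one attempt and no reset: what is moved stays moved. The work goes in short steps, Python scripts to look and compute and a shell command to move; the robot and the scene stay as the last step left them, time stands still between calls to the robot, and variables do not carry over. Pictures are saved under pics/ and viewed, and the job is handed in when it is done.

```bash
mkdir -p pics; ls; python3 - <<'E'
from workcell import bot
import cv2,pickle
print(bot.get_obs())
for n in("scene","top"):
    c=bot.camera(n); pickle.dump(c,open(f"pics/{n}0.pkl","wb")); cv2.imwrite(f"pics/{n}0.png",c["img"]); print(n,c["fx"],c["fy"],c["cx"],c["cy"],c["D"],c["R"],c["t"])
E
```

```text
pics
{'clock': 0.0, 'joint_pos': array([-1.12598546e+00,  2.41420175e-01,  3.67395987e-03,  1.33520222e+00,
        2.43732104e-05,  1.57077808e+00]), 'joint_vel': array([ 1.39345546e-03,  4.03960608e-04,  2.06008139e-03, -6.00396493e-05,
        8.56289932e-04,  1.19635621e-03]), 'tau': array([ 1.30406512e-03, -3.72316682e+01,  2.52409208e+01,  1.70545955e-02,
        1.32124060e-04,  1.41885767e-06]), 'eef_pos': array([ 0.21486712, -0.45074886,  0.2303902 ]), 'tool_rot': array([ 9.75367115e-01,  2.20585203e-01, -2.25456150e-04, -1.05224067e-03]), 'ft_force': array([-0.76581378, -0.09249873, -0.43699831]), 'ft_torque': array([ 0.04482882, -0.02234464, -0.010437  ]), 'grip_width': 0.08548776597182979}
scene 430.0465775717137 430.0465775717137 316.45088853752236 202.0257666310095 [-0.10753862  0.          0.          0.          0.        ] [[-0.82826181  0.56032024 -0.00485716]
 [ 0.38240446  0.55888948 -0.73580526]
 [-0.40957197 -0.6112968  -0.67717578]] [ 0.47383822 -0.09037762  1.25883483]
top 369.5463989163084 369.5463989163084 321.70699738703473 200.03699203921127 [0.029841 0.       0.       0.       0.      ] [[-0.01913975 -0.99957169 -0.02213814]
 [-0.99643057  0.02089107 -0.08179049]
 [ 0.08221795  0.02049367 -0.99640364]] [0.04440246 0.59307653 0.84826791]
```

View pics/scene0.png

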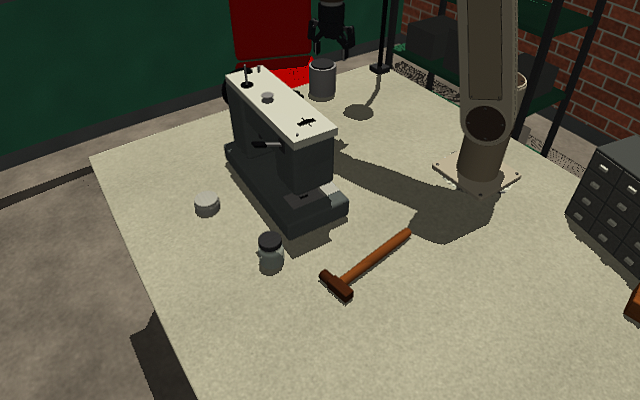

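View pics/top0.png

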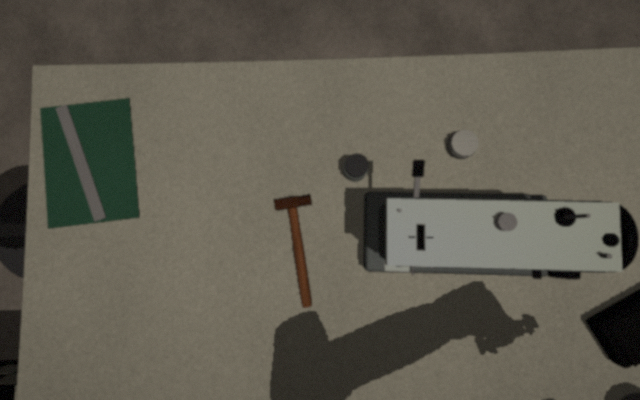

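The scene view shows the machine with its lever sticking out at about (265,144) and the wheel slot at (306,122). In the top view the slot is at (421,237), the lever pad at (418,168), the bobbin at (506,221), the tin at (463,144) and the jar at (354,166). Next I'll zoom in and measure.

```bash
cat > h.py <<'E'
import numpy as np,cv2
def und(c,u,v):
    K=np.array([[c["fx"],0,c["cx"]],[0,c["fy"],c["cy"]],[0,0,1]])
    return cv2.undistortPoints(np.array([[[u,v]]],float),K,np.array(c["D"]))[0,0],K
def atz(c,u,v,z):
    p,_=und(c,u,v);R=np.array(c["R"]);t=np.array(c["t"])
    o=-R.T@t; d=R.T@np.array([p[0],p[1],1]); return o+d*(z-o[2])/d[2]
def dep(c,u,v):
    p,_=und(c,u,v);Z=c["depth"][int(round(v)),int(round(u))];R=np.array(c["R"])
    return R.T@(np.array([p[0],p[1],1])*Z-np.array(c["t"]))
def proj(c,X):
    K=und(c,0,0)[1]; r=cv2.Rodrigues(np.array(c["R"]))[0]
    return cv2.projectPoints(np.array([X],float),r,np.array(c["t"],float),K,np.array(c["D"]))[0][0,0]
def crop(c,u0,u1,v0,v1,s,f):
    cv2.imwrite(f,cv2.resize(c["img"][v0:v1,u0:u1],None,fx=s,fy=s,interpolation=cv2.INTER_NEAREST))
E
python3 - <<'E'
import pickle;from h import *
t=pickle.load(open("pics/top0.pkl","rb"));s=pickle.load(open("pics/scene0.pkl","rb"))
crop(t,380,480,150,250,6,"pics/tc.png"); crop(s,225,355,60,160,6,"pics/sc.png")
np.set_printoptions(precision=4,suppress=True)
for n,u,v in(("slot",421,237),("cover",400,225),("pad",418,168),("bob",506,221),("tin",463,144),("jar",354,166),("spool",565,216),("c1",388,200),("c2",388,269)): print(n,dep(t,u,v),atz(t,u,v,.28))
for n,u,v in(("slot",306,122),("pad",262,144)): print(n,dep(s,u,v))
E
```

```text
slot [ 0.5086 -0.1334  0.2851] [ 0.5085 -0.1346  0.28  ]
cover [ 0.5287 -0.1008  0.2818] [ 0.5288 -0.1011  0.28  ]
pad [ 0.625  -0.1374  0.2677] [ 0.623  -0.1344  0.28  ]
bob [ 0.5319 -0.266   0.2946] [ 0.5322 -0.2728  0.28  ]
tin [ 0.7177 -0.3005  0.033 ] [ 0.6616 -0.2102  0.28  ]
jar [ 0.6646 -0.0423  0.0751] [ 0.6289 -0.028   0.28  ]
spool [ 0.5384 -0.3618  0.2872] [ 0.5386 -0.3663  0.28  ]
c1 [ 0.5704 -0.0826  0.2818] [ 0.5705 -0.0829  0.28  ]
c2 [ 0.435  -0.1114  0.0669] [ 0.4574 -0.0789  0.28  ]
slot [ 0.5109 -0.1288  0.2827]
pad [ 0.6196 -0.1331  0.265 ]
```

View pics/tc.png

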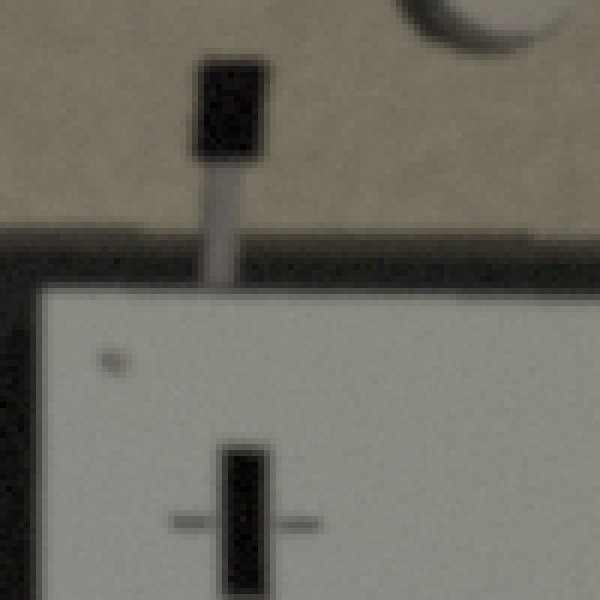

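View pics/sc.png

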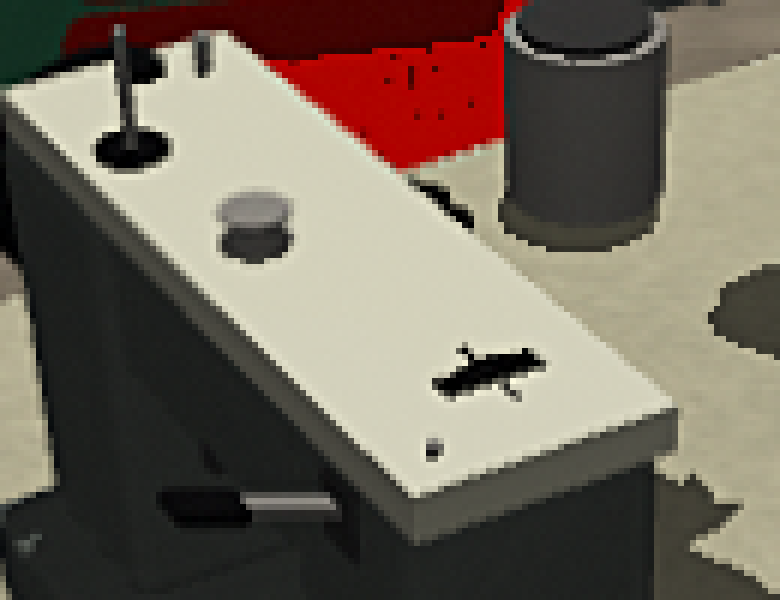

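```bash
python3 - <<'E'
import pickle;from h import *
np.set_printoptions(precision=4,suppress=True)
t=pickle.load(open("pics/top0.pkl","rb"));s=pickle.load(open("pics/scene0.pkl","rb"))
m=np.zeros((400,640),np.uint8);g=t["img"].min(2)
m[(g>100)]=255
m[:, :384]=0;m[:190]=0;m[275:]=0;m[:,622:]=0
n,l,st,ce=cv2.connectedComponentsWithStats(m);k=1+np.argmax(st[1:,4]);m=(l==k)
print(st[k])
P=np.array([atz(t,u,v,.28)[:2] for v,u in zip(*np.nonzero(m))])
print(cv2.minAreaRect((P*1000).astype(np.float32)))
sl=np.array([atz(t,380+u/6,150+v/6,.28)[:2] for u,v in((173,523),(319,526),(246,446),(246,600))]);print(sl)
for u,v in((400,225),(440,225),(480,250),(600,225),(392,260)):print(dep(t,u,v))
for u,v in((250,105),(280,118),(320,132)): print("s",dep(s,u,v))
pc=atz(t,380+231/6,150+110/6,.267);print("pad",pc,"proj scene",proj(s,pc))
print("tin r",atz(t,463,144,.035),"jar",atz(t,354,166,.075))
crop(t,405,437,222,252,20,"pics/tc2.png")
from scipy.spatial.transform import Rotation as R
print(R.from_quat([ 9.75367115e-01,  2.20585203e-01, -2.25456150e-04, -1.05224067e-03]).as_matrix())
E
```

```text
[  385   199   237    74 14425]
((509.4570617675781, -261.95697021484375), (373.5006103515625, 117.93157196044922), 88.79279327392578)
[[ 0.5085 -0.1148]
 [ 0.5071 -0.1543]
 [ 0.5292 -0.1355]
 [ 0.4873 -0.1337]]
[ 0.5287 -0.1008  0.2818]
[ 0.5276 -0.1662  0.2806]
[ 0.4859 -0.2286  0.28  ]
[ 0.5232 -0.4192  0.2801]
[ 0.4719 -0.086   0.28  ]
s [ 0.566  -0.2915  0.2667]
s [ 0.5466 -0.1807  0.2792]
s [ 0.505  -0.0832  0.2792]
pad [ 0.6246 -0.1384  0.267 ] proj scene [258.6888 142.8286]
tin r [ 0.7172 -0.2998  0.035 ] jar [ 0.6646 -0.0423  0.075 ]
[[ 0.9027  0.4303 -0.0009]
 [ 0.4303 -0.9027  0.002 ]
 [ 0.     -0.0022 -1.    ]]
```

View pics/tc2.png

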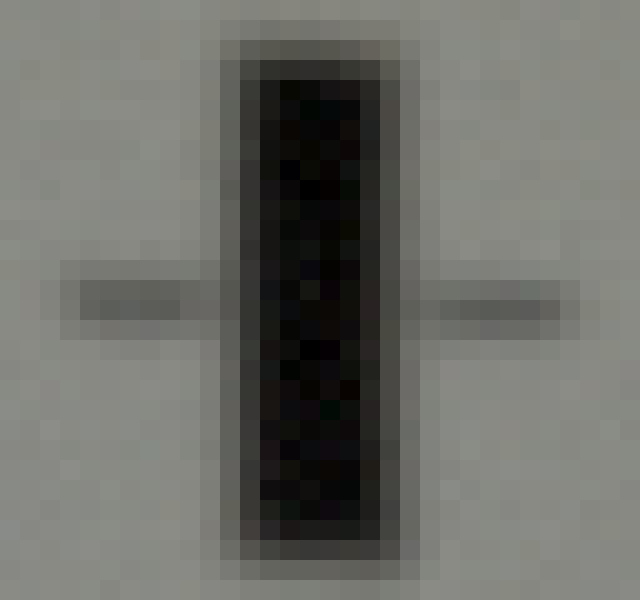

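```bash
python3 -m crank '[[[0,0,-50,9.2,255],[0,0,-50,9.2,255],[0,0,-50,9.2,255],[0,0,-20,0,255],[0,0,0,0,255]]]'; python3 - <<'E'
from workcell import bot
print(bot.get_obs())
E
```

```text
clock: 0.72
eef_pos: [0.2142, -0.4494, 0.401]
tool_rot: [1.0, -0.027, -0.003, -0.005]
ft_force: [-0.2, 0.6, -0.2]
grip_width: 0.0001
{'clock': 0.725, 'joint_pos': array([-1.12599361e+00,  2.47890894e-01,  4.51419565e-01,  1.78645326e+00,
        4.06517081e-05,  2.06877749e+00]), 'joint_vel': array([-1.47383533e-05,  5.92756193e-03, -2.17475005e-02, -5.43329295e-03,
       -1.28474220e-03,  9.60913248e-03]), 'tau': array([ 7.25810933e-04, -3.84972417e+01,  2.60902977e+01,  3.95209417e-01,
        9.33656156e-05,  6.85596940e-03]), 'eef_pos': array([ 0.21421667, -0.44938225,  0.40099778]), 'tool_rot': array([ 0.99962814, -0.02658572, -0.00273576, -0.00541195]), 'ft_force': array([-0.17022025,  0.62260067, -0.19943374]), 'ft_torque': array([ 0.05725675, -0.04072782, -0.01769568]), 'grip_width': 0.00012055959680185907}
```

```bash
python3 -m crank '[[[40,-34,0,-0.1,255],[44,-37,0,-0.1,255],[44,-37,0,-0.1,255],[44,-37,0,-0.1,255],[44,-37,0,-0.1,255],[44,-37,0,-0.1,255],[44,-37,0,-0.1,255],[44,-37,0,-0.1,255],[44,-37,0,-0.1,255],[0,0,0,0,255]]]'
```

```text
clock: 1.98
eef_pos: [0.6314, -0.1284, 0.3769]
tool_rot: [1.0, -0.021, -0.018, -0.012]
ft_force: [-0.0, -0.1, -1.7]
grip_width: 0.0002
```

```bash
python3 -m crank '[[[0,6,20,0,255],[0,6,30,0,255],[0,0,25,0,255],[0,0,15,0,255],[0,0,0,0,255]]]'; python3 - <<'E'
from workcell import bot;from h import *
c=bot.camera("scene");crop(c,215,345,50,170,6,"pics/s1.png")
E
```

```text
clock: 2.6
eef_pos: [0.6225, -0.1399, 0.2761]
tool_rot: [0.999, -0.021, -0.024, -0.013]
ft_force: [0.5, -0.4, -0.2]
grip_width: -0.0003
```

View pics/s1.png

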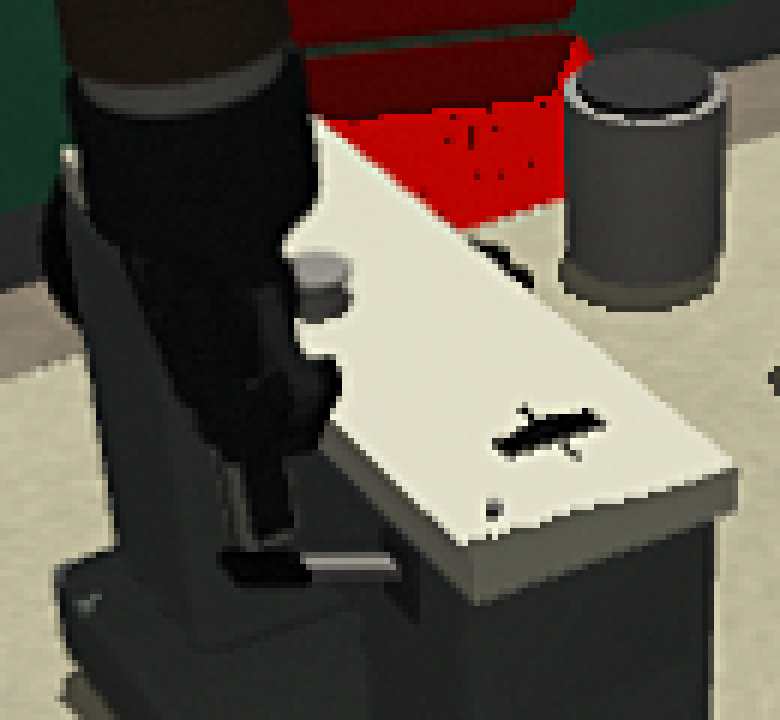

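The fingertips are right above the pad, with about 5 mm of gap. I'll push it down in small rows.

```bash
python3 -m crank '[[[1,0,6,0,255],[1,0,6,0,255],[0.5,0,6,0,255],[0.5,0,6,0,255],[0.5,0,6,0,255],[0.5,0,6,0,255]]]';  python3 -m crank '[[[0.3,0,6,0,255],[0.3,0,5,0,255],[0.3,0,4,0,255]]]'
```

```text
clock: 3.4
eef_pos: [0.6295, -0.1406, 0.245]
tool_rot: [1.0, -0.021, -0.016, -0.011]
ft_force: [2.5, -1.7, 3.4]
grip_width: 0.0001
clock: 3.78
eef_pos: [0.6288, -0.1405, 0.2284]
tool_rot: [1.0, -0.021, -0.017, -0.011]
ft_force: [-0.8, -0.4, 4.8]
grip_width: -0.0001
```

```bash
python3 -m crank '[[[0,0,5,0,255],[0,0,5,0,255]]]';  python3 -m crank '[[[0,0,4,0,255]]]';python3 -m crank '[[[0,0,3,0,255]]]'
```

```text
clock: 4.03
eef_pos: [0.6271, -0.1402, 0.2176]
tool_rot: [1.0, -0.021, -0.019, -0.011]
ft_force: [-0.1, -1.0, 5.0]
grip_width: -0.0004
clock: 4.15
eef_pos: [0.6268, -0.14, 0.2132]
tool_rot: [1.0, -0.021, -0.019, -0.011]
ft_force: [-1.7, 0.0, 4.3]
grip_width: -0.0001
clock: 4.28
eef_pos: [0.6273, -0.14, 0.2115]
tool_rot: [1.0, -0.021, -0.018, -0.011]
ft_force: [-1.9, -0.6, 14.8]
grip_width: -0.0003
```

```bash
python3 -m crank '[[[0,0,2,0,255]]]';python3 -m crank '[[[0,0,2,0,255]]]'
```

```text
clock: 4.4
eef_pos: [0.628, -0.1401, 0.2112]
tool_rot: [1.0, -0.021, -0.016, -0.01]
ft_force: [-0.4, 0.5, 11.3]
grip_width: -0.0002
clock: 4.53
eef_pos: [0.6288, -0.14, 0.2109]
tool_rot: [1.0, -0.021, -0.014, -0.01]
ft_force: [-0.7, 0.3, 9.4]
grip_width: 0.0001
```

```bash
python3 -m crank '[[[0,0,-15,0,255],[0,0,-40,0,255],[0,0,-40,0,255],[0,-40,0,0,255],[0,-50,0,0,255],[0,0,0,0,255]]]'; python3 - <<'E'
from workcell import bot;from h import *
c=bot.camera("scene");crop(c,215,345,50,170,6,"pics/s2.png")
c=bot.camera("top");cv2.imwrite("pics/t2.png",c["img"])
E
```

```text
clock: 5.28
eef_pos: [0.6353, -0.0494, 0.308]
tool_rot: [1.0, -0.022, -0.017, -0.012]
ft_force: [-0.3, -0.5, 0.1]
grip_width: 0.0003
```

View pics/s2.png

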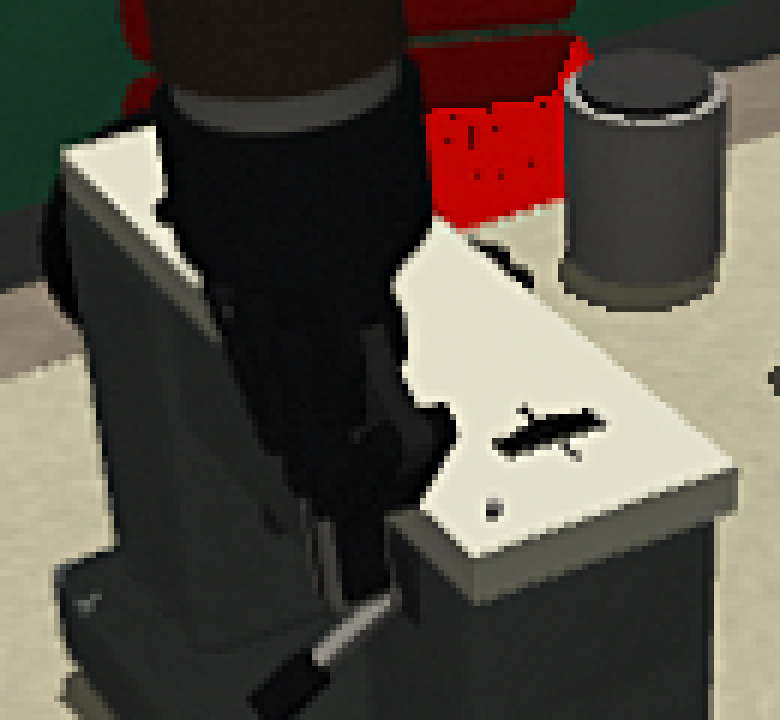

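View pics/t2.png

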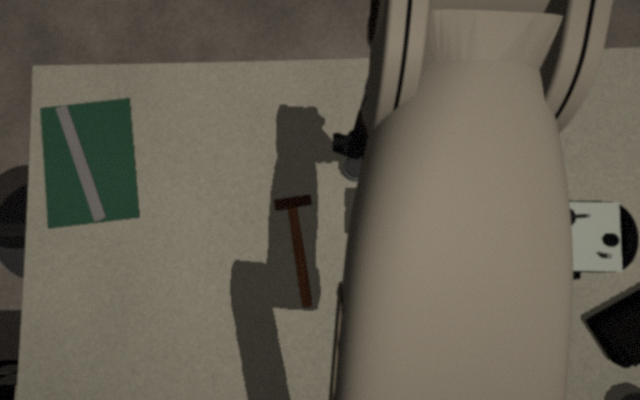

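The lever points clearly downward in the scene view, with the pad at about crop (290,685), and the head's top is free. Next I'll go above the wheel.

```bash
python3 -m crank '[[[0,0,-15,0,255],[-15,12,0,0,255],[-25,20,0,0,255],[-25,20,0,0,255],[-25,20,0,0,255],[-15,12,0,0,255],[-8,6,0,0,255],[0,0,0,0,255]]]'
```

```text
clock: 6.38
eef_pos: [0.5127, -0.1488, 0.3211]
tool_rot: [0.999, -0.03, -0.022, -0.011]
ft_force: [-0.1, 0.4, -0.5]
grip_width: 0.0
```

```bash
python3 -m crank '[[[4,-7,6,-1.4,255],[3,-6,6,0,255],[0,0,6,0,255],[0,0,3,0,255],[0,0,0,0,255]]]'; python3 - <<'E'
from workcell import bot;from h import *
c=bot.camera("scene");crop(c,215,345,50,170,6,"pics/s3.png")
o=bot.get_obs();print(o["ft_force"],o["eef_pos"],o["tool_rot"])
E
```

```text
clock: 7.0
eef_pos: [0.5214, -0.1329, 0.2967]
tool_rot: [1.0, -0.016, -0.023, -0.012]
ft_force: [-0.4, 1.0, 0.5]
grip_width: 0.0003
[ 0.05715306 -0.54399684 -0.59287221] [ 0.52147722 -0.13301973  0.29691489] [ 0.99954294 -0.01566531 -0.02275253 -0.01228164]
```

View pics/s3.png

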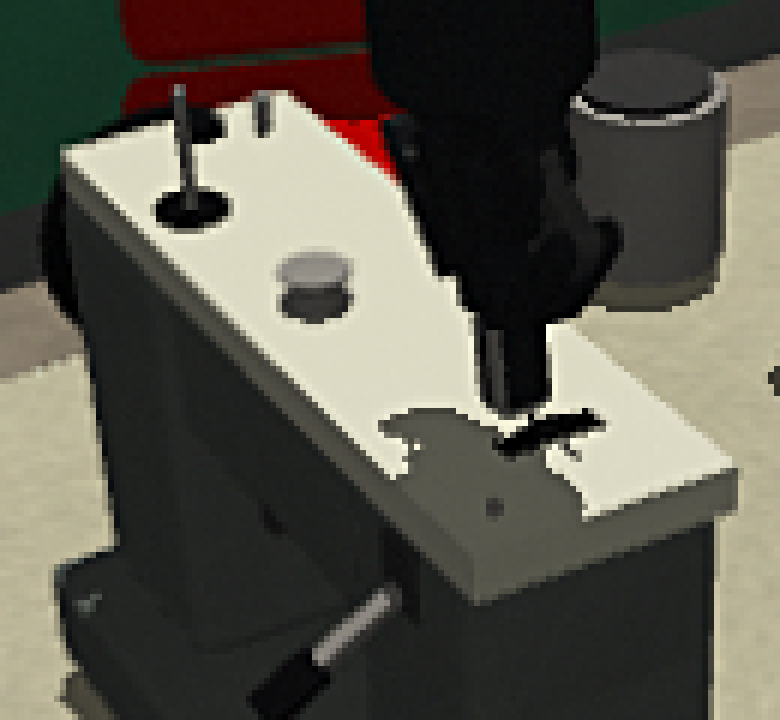

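```bash
python3 -m crank '[[[-3,0.5,3,0,255],[-2,0,2,0,255],[0,0,0.5,0,255]]]'; python3 -m crank '[[[0,0,1,0,255]]]';python3 -m crank '[[[0,0,1,0,255]]]'
```

```text
clock: 7.42
eef_pos: [0.5159, -0.1336, 0.2919]
tool_rot: [1.0, -0.016, -0.022, -0.012]
ft_force: [-0.1, 0.4, -0.5]
grip_width: 0.0001
clock: 7.55
eef_pos: [0.5158, -0.1336, 0.2911]
tool_rot: [1.0, -0.016, -0.022, -0.012]
ft_force: [-0.1, 0.1, -0.3]
grip_width: 0.0002
clock: 7.68
eef_pos: [0.5158, -0.1337, 0.2901]
tool_rot: [1.0, -0.016, -0.022, -0.012]
ft_force: [0.8, 0.4, 0.0]
grip_width: 0.0003
```

```bash
for i in 1 ; do python3 -m crank '[[[0,0,1,0,255]]]';python3 -m crank '[[[0,0,0.7,0,255]]]';python3 -m crank '[[[0,0,0.7,0,255]]]'; python3 -m crank '[[[0,0,0.7,0,255]]]'; done
```

```text
clock: 7.8
eef_pos: [0.5158, -0.1337, 0.289]
tool_rot: [1.0, -0.016, -0.022, -0.012]
ft_force: [-0.8, 0.6, 0.2]
grip_width: 0.0001
clock: 7.92
eef_pos: [0.5158, -0.1336, 0.2882]
tool_rot: [1.0, -0.016, -0.022, -0.012]
ft_force: [-0.4, -0.8, -0.3]
grip_width: -0.0002
clock: 8.05
eef_pos: [0.5158, -0.1336, 0.2875]
tool_rot: [1.0, -0.016, -0.022, -0.012]
ft_force: [-0.8, -0.3, 0.3]
grip_width: -0.0
clock: 8.18
eef_pos: [0.5158, -0.1336, 0.2867]
tool_rot: [1.0, -0.016, -0.022, -0.012]
ft_force: [-0.6, -0.3, -0.2]
grip_width: -0.0002
```

```bash
python3 -m crank '[[[0,0,0.6,0,255]]]';python3 -m crank '[[[0,0,0.6,0,255]]]';python3 -m crank '[[[0,0,0.6,0,255]]]'
```

```text
clock: 8.3
eef_pos: [0.5158, -0.1336, 0.2861]
tool_rot: [1.0, -0.016, -0.022, -0.012]
ft_force: [0.0, -1.0, -1.1]
grip_width: 0.0003
clock: 8.43
eef_pos: [0.5157, -0.1335, 0.2854]
tool_rot: [1.0, -0.016, -0.022, -0.012]
ft_force: [0.1, -0.7, 0.3]
grip_width: -0.0002
clock: 8.55
eef_pos: [0.5157, -0.1335, 0.2848]
tool_rot: [1.0, -0.016, -0.022, -0.012]
ft_force: [-0.5, 0.1, -0.5]
grip_width: 0.0001
```

```bash
python3 -m crank '[[[0,0,0.5,0,255]]]';python3 -m crank '[[[0,0,0.5,0,255]]]'
```

```text
clock: 8.68
eef_pos: [0.5157, -0.1335, 0.2842]
tool_rot: [1.0, -0.016, -0.022, -0.012]
ft_force: [0.6, -0.5, -0.2]
grip_width: 0.0002
clock: 8.8
eef_pos: [0.5157, -0.1335, 0.2837]
tool_rot: [1.0, -0.016, -0.022, -0.012]
ft_force: [0.7, 0.1, 0.2]
grip_width: -0.0003
```

```bash
python3 -m crank '[[[0,0,0.5,0,255]]]'
```

```text
clock: 8.93
eef_pos: [0.5156, -0.1335, 0.2832]
tool_rot: [1.0, -0.016, -0.022, -0.012]
ft_force: [0.2, 0.1, 0.8]
grip_width: 0.0002
```

```bash
python3 -m crank '[[[0,0,0.5,0,255]]]'; python3 - <<'E'
from workcell import bot;from h import *
c=bot.camera("scene");crop(c,255,345,80,150,8,"pics/s4.png")
f=[]
for i in range(3):
  bot.camera("top");f.append(bot.get_obs()["ft_force"])
print(np.mean(f,0))
E
```

```text
clock: 9.05
eef_pos: [0.5157, -0.1335, 0.2829]
tool_rot: [1.0, -0.016, -0.022, -0.012]
ft_force: [0.1, -0.1, 1.6]
grip_width: 0.0001
[-0.29003763  0.12777753  1.90994323]
```

View pics/s4.png

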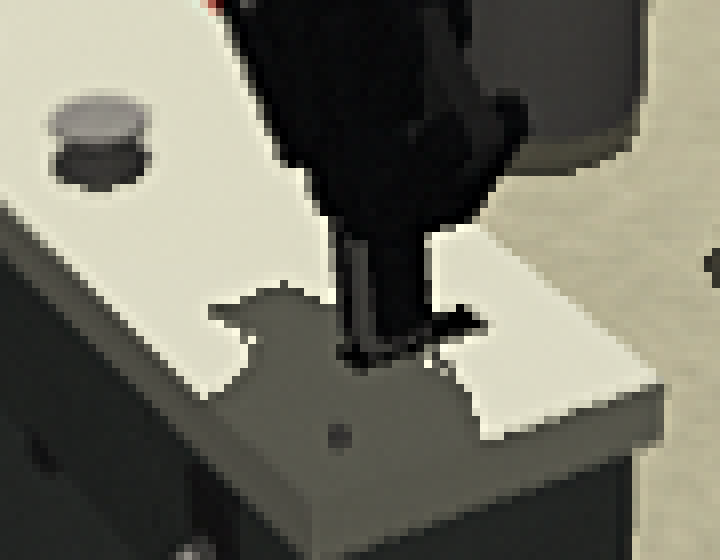

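```bash
python3 -m crank '[[[0,0,0.8,0,255],[-2,0,0.8,0,255]]]'; python3 -m crank '[[[-2,0,0.8,0,255]]]'; python3 -m crank '[[[-2,0,0.8,0,255]]]'
```

```text
clock: 9.5
eef_pos: [0.5148, -0.1335, 0.2825]
tool_rot: [1.0, -0.016, -0.02, -0.012]
ft_force: [3.7, 0.3, 4.1]
grip_width: -0.0001
clock: 9.62
eef_pos: [0.5137, -0.1335, 0.2825]
tool_rot: [1.0, -0.016, -0.018, -0.012]
ft_force: [2.1, -0.3, 5.1]
grip_width: -0.0001
clock: 9.75
eef_pos: [0.5123, -0.1334, 0.2825]
tool_rot: [1.0, -0.016, -0.017, -0.011]
ft_force: [1.5, -0.5, 5.1]
grip_width: -0.0001
```

```bash
python3 -m crank '[[[-2.5,0,0.7,0,255],[-2.5,0,0.7,0,255]]]'; python3 -m crank '[[[-2.5,0,0.7,0,255],[-2.5,0,0.7,0,255]]]'; python3 -m crank '[[[-2.5,0,0.7,0,255]]]'
```

```text
clock: 10.0
eef_pos: [0.5084, -0.1332, 0.2826]
tool_rot: [1.0, -0.016, -0.015, -0.011]
ft_force: [2.3, 0.8, 6.1]
grip_width: 0.0003
clock: 10.25
eef_pos: [0.5044, -0.1331, 0.2827]
tool_rot: [1.0, -0.015, -0.012, -0.011]
ft_force: [2.2, -0.2, 6.1]
grip_width: 0.0001
clock: 10.38
eef_pos: [0.5024, -0.133, 0.2828]
tool_rot: [1.0, -0.015, -0.011, -0.011]
ft_force: [2.0, 0.9, 4.7]
grip_width: -0.0002
```

```bash
python3 -m crank '[[[0,0,-6,0,255],[0,0,-20,0,255],[-4,-2,-20,0,255],[0,0,0,0,255]]]'; python3 - <<'E'
from workcell import bot;from h import *
c=bot.camera("scene");crop(c,285,330,105,140,16,"pics/s5.png")
o=bot.get_obs();print(o["ft_force"])
E
```

```text
clock: 10.88
eef_pos: [0.4959, -0.1317, 0.3272]
tool_rot: [1.0, -0.016, -0.017, -0.012]
ft_force: [0.2, -0.2, 0.1]
grip_width: 0.0
[-0.10182183 -0.14536669 -0.72347675]
```

View pics/s5.png

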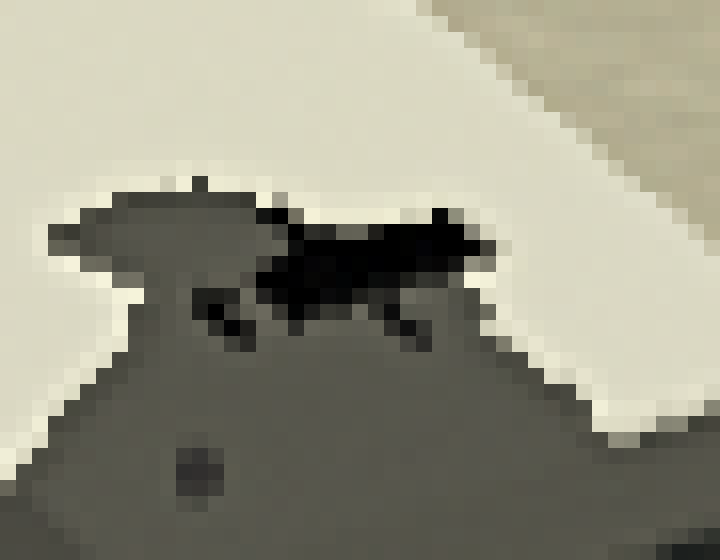

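```bash
python3 -m crank '[[[-40,-20,-20,0,255],[-50,-20,0,0,255],[-50,0,0,0,255],[0,0,0,0,255]]]'; python3 - <<'E'
from workcell import bot;from h import *
import pickle
c=bot.camera("scene");crop(c,285,330,105,140,16,"pics/s6.png")
a=pickle.load(open("pics/scene0.pkl","rb"))
crop(a,285,330,105,140,16,"pics/s6a.png")
t=bot.camera("top");cv2.imwrite("pics/t6.png",t["img"])
E
```

```text
clock: 11.42
eef_pos: [0.352, -0.0862, 0.3459]
tool_rot: [0.999, -0.016, -0.025, -0.013]
ft_force: [-0.2, -0.4, 0.4]
grip_width: -0.0
```

View pics/s6.png

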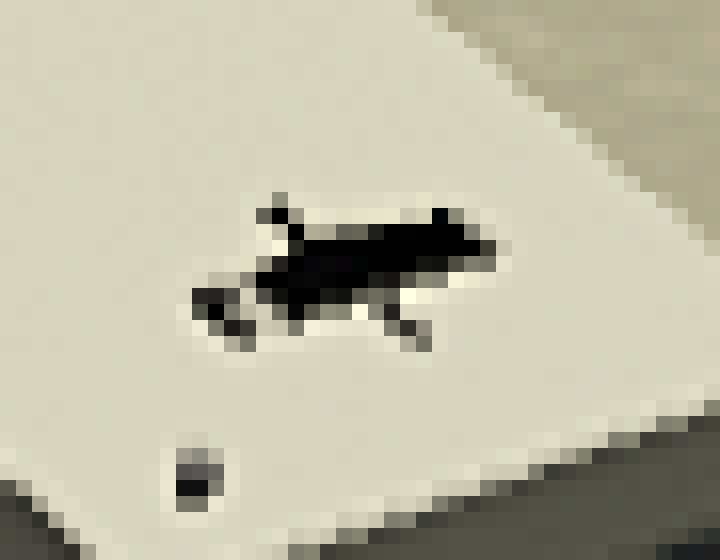

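View pics/s6a.png

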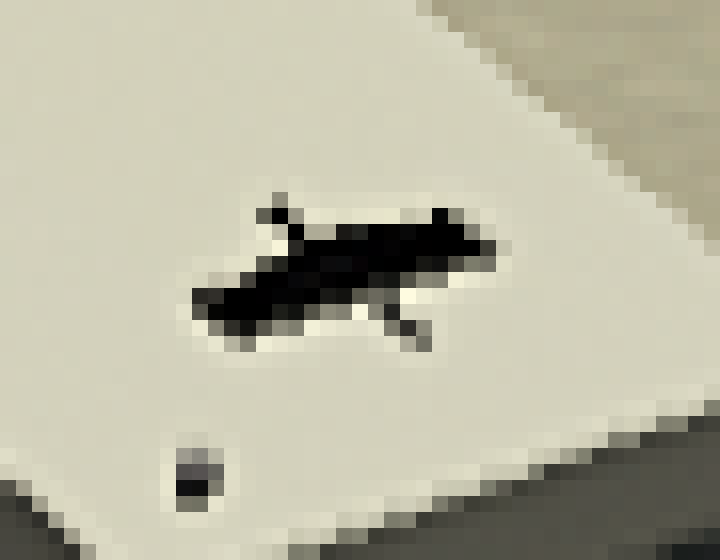

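View pics/t6.png

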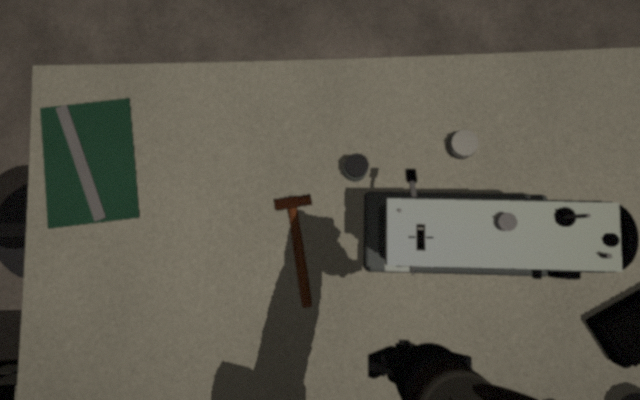

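The mark has rolled into view, at the slot's rear end at about (301,124) in the scene view and (421,227) from the top. I'll measure it against the projected rim.

```bash
cat > mark.py <<'E'
from workcell import bot;from h import *
import sys
np.set_printoptions(precision=2,suppress=True,linewidth=200)
def run(top=.2833,pad=True):
    t=bot.camera("top");s=bot.camera("scene")
    crop(t,400,440,155,255,6,"pics/tm_%s.png"%sys.argv[1]);crop(s,285,330,105,140,16,"pics/sm_%s.png"%sys.argv[1])
    print("top rows (v: cols 419-423 mean; side 412-415 & 427-430)")
    g=t["img"].mean(2)
    for v in range(222,252): print(v,g[v,418:425],"|",g[v,411:415].mean().round(1),g[v,427:431].mean().round(1))
    S=np.array([0.508,-0.1346,top-.024]);yx=np.array([np.cos(np.radians(-2)),np.sin(np.radians(-2)),0])
    for th in np.arange(-1.0,.61,.1):
        X=S+.024*(-np.sin(th)*yx+np.cos(th)*np.array([0,0,1]))
        print("th %.1f"%th,"top",proj(t,X),"scene",proj(s,X), "z",X[2].round(4))
    S[2]=.28
    print("pointers top",proj(t,S),"scene",proj(s,S))
run()
E
python3 mark.py a
```

```text
top rows (v: cols 419-423 mean; side 412-415 & 427-430)
222 [127.67 130.   129.67 133.67 131.   132.33 132.33] | 135.8 134.9
223 [115.67 113.33 113.67 114.33 119.33 120.33 123.33] | 136.2 135.4
224 [ 83.33  83.33  83.    87.33  89.67  96.67 105.33] | 134.3 135.6
225 [53.67 50.   46.67 48.67 54.33 63.   84.  ] | 135.5 135.2
226 [46.33 42.67 43.   43.   43.33 50.67 73.  ] | 134.7 135.7
227 [72.   70.33 73.67 74.67 68.33 65.67 78.67] | 134.4 135.2
228 [83.67 86.   89.   89.   83.67 73.   83.33] | 135.7 135.7
229 [71.33 74.67 78.67 76.67 73.67 66.33 78.  ] | 134.9 135.6
230 [47.33 45.67 45.33 46.67 46.   50.33 75.  ] | 135.8 135.4
231 [21.33 15.33 16.33 21.   19.67 36.67 70.67] | 135.6 136.4
232 [17.    3.67  3.33  6.33 13.67 34.67 74.  ] | 134.4 134.8
233 [22.    9.   12.33 15.67 12.67 36.   73.33] | 135.8 135.4
234 [16.33 14.    9.33  5.   11.67 36.   74.  ] | 131.5 134.0
235 [21.   19.33 15.67  9.67 16.33 34.67 70.67] | 119.6 128.9
236 [19.67 12.67 12.67 12.33 11.33 38.33 66.33] | 98.8 108.6
237 [23.67  8.67 10.33  4.   14.67 36.   69.67] | 93.2 90.6
238 [21.67  8.   12.   13.33 17.33
[... 1194 characters left out ...]
0.2804
th -0.4 top [421.16 231.58] scene [302.02 122.17] z 0.2814
th -0.3 top [421.29 232.97] scene [302.9  121.55] z 0.2822
th -0.2 top [421.39 234.4 ] scene [303.8  121.01] z 0.2828
th -0.1 top [421.46 235.86] scene [304.72 120.56] z 0.2832
th -0.0 top [421.49 237.33] scene [305.66 120.2 ] z 0.2833
th 0.1 top [421.48 238.81] scene [306.59 119.94] z 0.2832
th 0.2 top [421.44 240.26] scene [307.52 119.77] z 0.2828
th 0.3 top [421.36 241.68] scene [308.43 119.7 ] z 0.2822
th 0.4 top [421.25 243.05] scene [309.3  119.73] z 0.2814
th 0.5 top [421.1  244.36] scene [310.15 119.85] z 0.2804
th 0.6 top [420.92 245.59] scene [310.94 120.07] z 0.2791
pointers top [420.99 237.29] scene [305.69 121.49]
```

```bash
python3 -c "
import cv2;a=cv2.imread('pics/tm_a.png');print(a.shape)"
```

```text
(600, 240, 3)
```

View pics/tm_a.png

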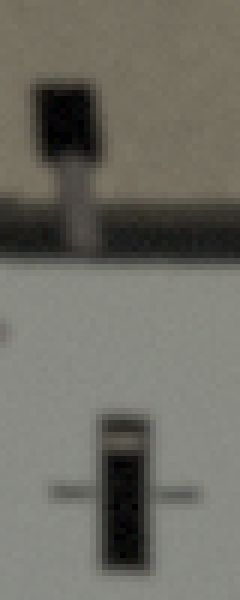

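The mark sits at -0.65 rad by the top view and about -0.6 by the scene view, so roughly 15 mm of rim travel is left. I'll do another stroke.

```bash
python3 -m crank '[[[30,8,0,0,255],[45,11,0,0,255],[45,11,0,0,255],[30,8,0,0,255],[12,5,10,0,255],[0,0,10,0,255],[0,0,0,0,255]]]'
```

```text
clock: 12.5
eef_pos: [0.5239, -0.1363, 0.3075]
tool_rot: [0.999, -0.015, -0.029, -0.014]
ft_force: [0.1, 0.4, 0.3]
grip_width: -0.0002
```

```bash
python3 -m crank '[[[-4,-1,5,0,255],[-3,-0.5,6,0,255],[0,0,6,0,255],[0,0,3,0,255],[0,0,1.5,0,255]]]'
```

```text
clock: 13.12
eef_pos: [0.5134, -0.1332, 0.2878]
tool_rot: [0.999, -0.015, -0.027, -0.014]
ft_force: [0.9, -0.4, 0.3]
grip_width: 0.0002
```

```bash
python3 -m crank '[[[1.5,0,1,0,255],[1.2,0,1,0,255],[0,0,1,0,255],[0,0,0.7,0,255]]]'; python3 -m crank '[[[0,0,0.6,0,255]]]'; python3 -m crank '[[[0,0,0.6,0,255]]]'
```

```text
clock: 13.62
eef_pos: [0.5165, -0.1332, 0.2838]
tool_rot: [0.999, -0.015, -0.027, -0.014]
ft_force: [0.5, 0.2, 0.2]
grip_width: 0.0001
clock: 13.75
eef_pos: [0.5165, -0.1332, 0.2832]
tool_rot: [0.999, -0.015, -0.027, -0.014]
ft_force: [-0.4, -0.7, 0.1]
grip_width: -0.0001
clock: 13.88
eef_pos: [0.5165, -0.1333, 0.2828]
tool_rot: [0.999, -0.015, -0.027, -0.014]
ft_force: [-0.5, -0.1, 2.4]
grip_width: 0.0001
```

```bash
python3 -m crank '[[[0,0,0.7,0,255],[-2,0,0.7,0,255]]]'; python3 -m crank '[[[-2.5,0,0.7,0,255],[-2.5,0,0.7,0,255]]]'; python3 -m crank '[[[-2.5,0,0.7,0,255],[-2.5,0,0.6,0,255]]]'
```

```text
clock: 14.12
eef_pos: [0.5156, -0.1332, 0.2826]
tool_rot: [0.999, -0.015, -0.025, -0.014]
ft_force: [2.3, -0.3, 3.7]
grip_width: -0.0002
clock: 14.38
eef_pos: [0.5118, -0.1331, 0.2826]
tool_rot: [1.0, -0.015, -0.023, -0.013]
ft_force: [2.4, 1.3, 4.6]
grip_width: -0.0001
clock: 14.62
eef_pos: [0.5072, -0.1329, 0.2827]
tool_rot: [1.0, -0.015, -0.021, -0.013]
ft_force: [2.5, 0.8, 4.7]
grip_width: -0.0001
```

```bash
python3 -m crank '[[[-2.5,0,0.6,0,255],[-2,0,0.6,0,255]]]'; python3 -m crank '[[[0,0,-5,0,255],[0,0,-20,0,255],[-30,-10,-20,0,255],[-50,-20,0,0,255],[-40,-10,0,0,255],[-20,0,0,0,255],[0,0,0,0,255]]]';python3 mark.py b | head -31
```

```text
clock: 14.88
eef_pos: [0.5031, -0.1328, 0.2828]
tool_rot: [1.0, -0.015, -0.019, -0.013]
ft_force: [2.0, -0.3, 5.1]
grip_width: 0.0006
clock: 15.75
eef_pos: [0.3551, -0.0883, 0.3318]
tool_rot: [0.999, -0.016, -0.031, -0.014]
ft_force: [0.2, 0.1, 0.1]
grip_width: -0.0002
top rows (v: cols 419-423 mean; side 412-415 & 427-430)
222 [130.33 129.67 129.67 131.   129.67 132.67 132.67] | 136.1 136.2
223 [113.33 113.67 114.33 115.33 119.33 120.67 121.67] | 136.2 134.7
224 [ 84.67  83.    80.67  84.67  89.    97.67 106.67] | 135.2 135.8
225 [50.67 48.67 39.33 45.   52.33 58.   82.33] | 134.8 135.4
226 [26.33 18.67 12.67 16.67 20.67 38.67 72.67] | 136.2 135.7
227 [24.    7.33  8.33  8.   10.33 35.   72.  ] | 134.0 135.3
228 [23.    8.67  8.   10.   10.33 35.67 70.33] | 135.4 135.6
229 [26.33 12.    3.    3.    7.   37.33 74.67] | 135.3 136.2
230 [20.67 12.33  5.33 11.67  6.   34.67 72.33] | 134.5 134.2
231 [17.    6.    9.67  4.   13.67 32.33 73.33] | 136.3 135.5
232 [19.67 11.33  7.67 17.67 21.   38.67 73.67] | 135.6 134.9
233 [36.   35.67 40.33 40.67 41.67 48.67 75.67] | 134.9 134.3
234 [59.6
[... 438 characters left out ...]
33.4
241 [20.67 14.33 18.33 17.67 20.33 39.   73.33] | 135.6 135.8
242 [22.    6.67 18.67  7.   10.33 33.67 70.33] | 135.4 134.7
243 [18.33  7.67 10.   11.33  5.67 33.33 66.33] | 136.0 136.2
244 [19.67 14.67 15.67  3.67 19.33 25.67 67.33] | 136.6 136.6
245 [22.    5.33  3.33  8.33 11.33 27.33 60.67] | 135.0 135.1
246 [23.67  9.67  8.67 10.67 15.67 26.67 68.  ] | 134.8 135.7
247 [25.   10.67 12.33  8.   13.   26.67 64.67] | 135.7 134.8
248 [38.33 21.   28.67 24.   30.33 37.33 61.33] | 134.6 135.1
249 [64.   58.33 60.33 62.   57.33 57.33 78.67] | 135.6 135.2
250 [100.33  98.33  94.67  97.    95.    93.33  97.  ] | 135.9 135.6
251 [126.   124.67 126.33 123.   123.   117.67 123.  ] | 136.2 135.4
```

View pics/sm_b.png

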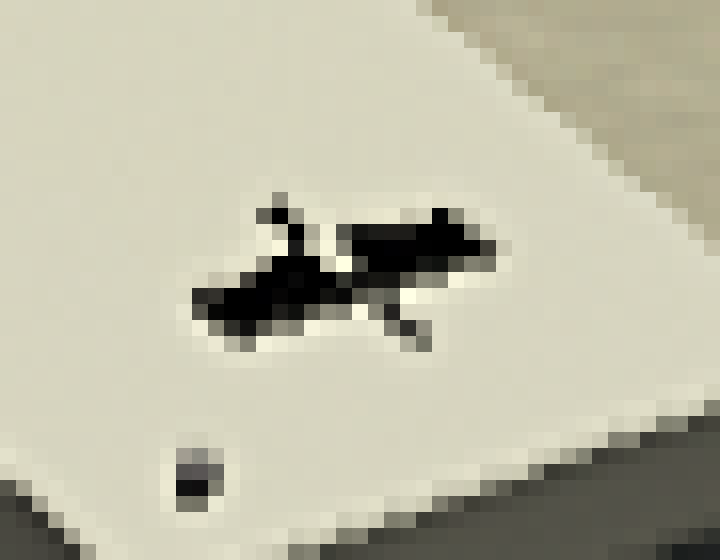

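View pics/tm_b.png

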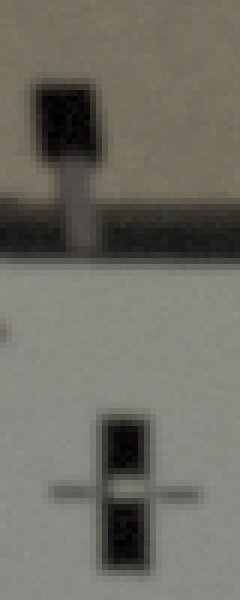

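The mark is about 1.06 px (-0.07 rad, about 1.7 mm) behind the pointers, and the scene view agrees. One small nudge should fix it.

```bash
python3 -m crank '[[[30,8,0,0,255],[45,11,0,0,255],[45,11,-8,0,255],[30,8,0,0,255],[8,5,6,0,255],[0,0,8,0,255],[0,0,0,0,255]]]'
```

```text
clock: 16.73
eef_pos: [0.5193, -0.1381, 0.3069]
tool_rot: [0.999, -0.016, -0.036, -0.015]
ft_force: [-0.3, -0.3, 0.4]
grip_width: 0.0002
```

```bash
python3 -m crank '[[[-3,-2,6,0,255],[-2,-2,6,0,255],[0,-0.5,5,0,255],[0,0,2,0,255],[0,0,1,0,255]]]'; python3 -m crank '[[[0,0,1,0,255],[0,0,0.6,0,255]]]'
```

```text
clock: 17.35
eef_pos: [0.5107, -0.1317, 0.2885]
tool_rot: [0.999, -0.015, -0.035, -0.015]
ft_force: [0.0, 0.1, -0.2]
grip_width: -0.0002
clock: 17.6
eef_pos: [0.5108, -0.1317, 0.287]
tool_rot: [0.999, -0.015, -0.035, -0.015]
ft_force: [0.5, 0.1, 0.3]
grip_width: -0.0002
```

```bash
python3 -m crank '[[[0,1,1,0,255],[0,1,1,0,255],[0,0,0.7,0,255]]]'; python3 -m crank '[[[0,0,0.6,0,255]]]'; python3 -m crank '[[[0,0,0.5,0,255]]]'
```

```text
clock: 17.98
eef_pos: [0.5108, -0.1339, 0.284]
tool_rot: [0.999, -0.016, -0.034, -0.015]
ft_force: [-0.5, 0.1, -0.6]
grip_width: 0.0002
clock: 18.1
eef_pos: [0.5107, -0.134, 0.2833]
tool_rot: [0.999, -0.016, -0.035, -0.015]
ft_force: [0.6, 0.7, 0.1]
grip_width: 0.0001
clock: 18.23
eef_pos: [0.5107, -0.134, 0.2831]
tool_rot: [0.999, -0.016, -0.034, -0.015]
ft_force: [0.3, -0.2, 2.1]
grip_width: 0.0004
```

```bash
python3 -m crank '[[[0,0,0.7,0,255],[-1.5,0,0.7,0,255]]]'; python3 -m crank '[[[-1.5,0,0.7,0,255]]]'
```

```text
clock: 18.48
eef_pos: [0.5103, -0.134, 0.2829]
tool_rot: [0.999, -0.015, -0.032, -0.015]
ft_force: [2.5, 0.7, 3.9]
grip_width: -0.0
clock: 18.6
eef_pos: [0.5096, -0.1339, 0.2829]
tool_rot: [0.999, -0.015, -0.031, -0.014]
ft_force: [3.0, 1.2, 4.3]
grip_width: 0.0002
```

```bash
python3 -m crank '[[[-1.3,0,0.7,0,255]]]'; python3 -m crank '[[[0,0,-5,0,255],[0,0,-20,0,255],[-30,-10,-20,0,255],[-50,-20,0,0,255],[-40,-10,0,0,255],[-20,0,0,0,255],[0,0,0,0,255]]]';python3 mark.py c | sed -n 11,22p
```

```text
clock: 18.73
eef_pos: [0.5088, -0.1339, 0.2828]
tool_rot: [0.999, -0.015, -0.03, -0.014]
ft_force: [3.3, 0.3, 4.6]
grip_width: 0.0003
clock: 19.6
eef_pos: [0.3634, -0.0894, 0.3359]
tool_rot: [0.999, -0.016, -0.04, -0.015]
ft_force: [0.4, 0.0, 0.8]
grip_width: 0.0002
231 [17.    0.    2.    7.    4.67 36.67 72.67] | 135.9 136.7
232 [16.67  6.67  6.33 11.33 17.   39.67 72.33] | 135.8 136.1
233 [16.   10.67 11.33 14.67 13.33 38.33 73.  ] | 135.6 136.0
234 [29.33 29.33 30.67 30.33 37.67 47.33 77.  ] | 132.9 135.1
235 [55.67 64.33 67.33 67.67 66.   69.67 82.33] | 119.4 127.7
236 [ 81.    98.   100.67 101.   101.    99.33  97.67] | 98.8 109.6
237 [ 92.   112.67 120.33 119.67 115.67 113.67 106.  ] | 95.2 91.9
238 [ 82.33  99.33 102.67 108.33 106.   102.67 102.33] | 115.3 105.8
239 [55.   66.   67.   68.33 69.33 72.   84.33] | 131.2 125.9
240 [28.   29.33 26.67 30.33 35.   48.67 78.  ] | 135.0 135.5
241 [24.33 17.33 13.   10.   15.67 34.33 71.33] | 136.5 136.7
242 [24.   12.33 16.33  6.33 12.67 36.   70.33] | 135.9 134.8
```

View pics/tm_c.png

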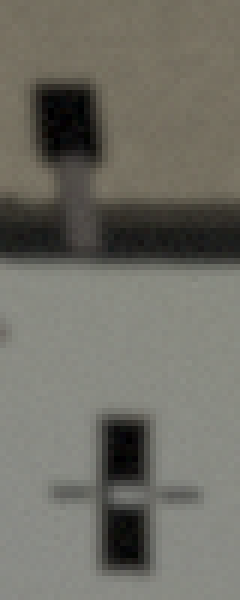

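View pics/sm_c.png

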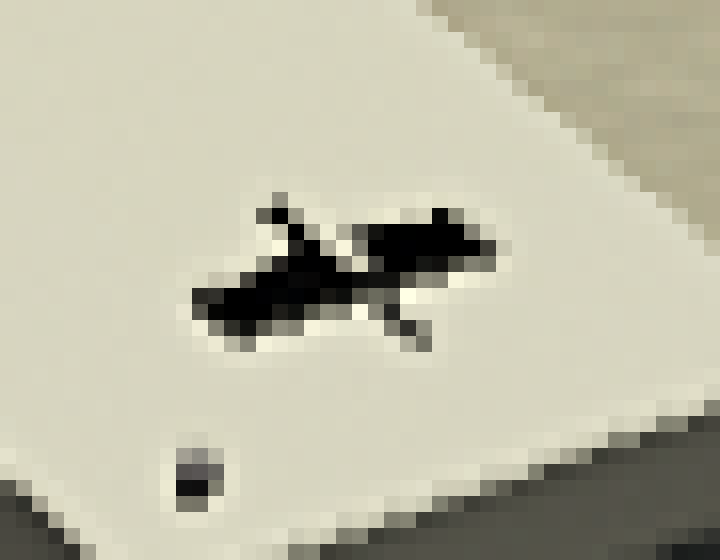

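```bash
python3 - <<'E'
from h import *;from workcell import bot
t=bot.camera("top");s=bot.camera("scene")
for a in(.85,.8,.7):
    an=np.radians(23.4)-a;X=[.5622+.068*np.cos(an),-.1384,.24+.068*np.sin(an)]
    print(a,X,proj(t,X),proj(s,X))
for v in range(173,179): print(dep(t,411,v))
crop(s,200,360,60,230,3.5,"pics/fin.png")
for n,u,v in(("bob",506,221),("tin",463,144),("jar",354,166)): print(n,dep(t,u,v))
E
```

```text
0.85 [np.float64(0.6236768968966561), -0.1384, np.float64(0.2109381496122852)] [411.30481285 173.87096311] [261.40332202 163.70629877]
0.8 [np.float64(0.6250525539236566), -0.1384, np.float64(0.21404703359394428)] [411.64671546 172.8758336 ] [260.72682007 162.79952469]
0.7 [np.float64(0.6273295262608368), -0.1384, np.float64(0.22045147552783154)] [412.372394   171.09946672] [259.54604186 160.82806303]
[ 0.62540757 -0.13803238  0.2103506 ]
[ 0.62352878 -0.13795086  0.21039908]
[ 0.62151712 -0.13766429  0.2113676 ]
[ 0.61920445 -0.13689892  0.21448649]
[ 0.61724934 -0.13667415  0.21517983]
[ 0.61513054 -0.1361769   0.21709815]
bob [ 0.53193241 -0.26600707  0.29453087]
tin [ 0.71696475 -0.29937861  0.03607571]
jar [ 0.66442828 -0.04219029  0.07595648]
```

View pics/fin.png

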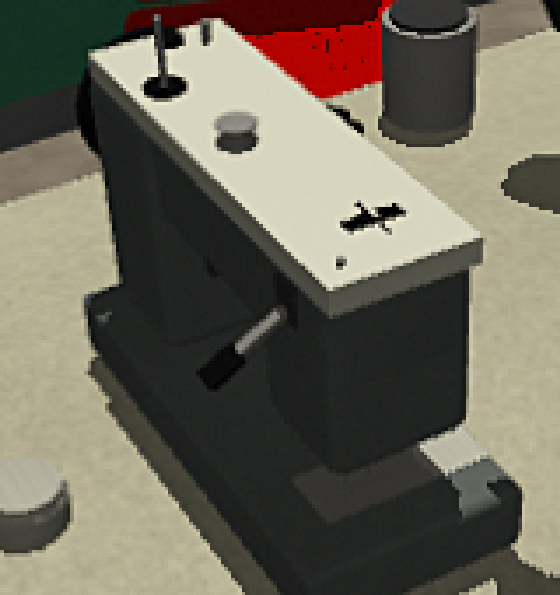

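The lever pad is at its bottom height (z ≈ 0.211), the mark is in line with the pointers, the bobbin, tin and jar haven't moved, and the hand is clear. I'll hand the job in.

```bash
python3 -c "
from workcell import bot
print(bot.job_done())"
```

```text
the job is handed in; nothing more can be done
None
```

The stitcher is ready to sew: the lifter lever is fully down and the wheel's white mark is at the pointer lines. I handed the job in at about 20 s of the 54 s allowed.

- **Lever:** I pushed it down first, onto its stop. The reading there was 9–15 N, and further commands moved it only about 0.3 mm each. The top view then put the pad at about 0.211 m above the bench, which matches the fully-down height. I did not see the presser foot itself, so that it dropped is inferred from the lever.
- **Wheel:** I rolled it towards the operator's side in two strokes and a short nudge, pressing with about 4–6 N. In the last top view the mark sat within about 0.2 px (roughly +0.01 rad) of the pointers. The scene view agrees, though only coarsely.
- **Surroundings:** The bobbin, tin and jar measure where they were at the start. I did not re-measure the mallet, but the hand stayed well away from it. The hand is clear of the machine.
- **Drift:** The tool tilted by up to about 5° over the moves because each row starts from the measured pose. This did not affect the result.

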